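# Change a citrus juicer from the lemon cone to the orange cone and try its press switch

### The job

Change the citrus juicer over from lemons to oranges: lift the small cone off the drive spindle and stand it upright in its own (smaller) recess of the wooden storage block, then take the large cone out of the block and put it on the spindle, turning it until the splines mesh and it drops fully home on the spindle's collar. The juicer is unplugged and runs only while the cone is pressed, so try the press switch: push the large cone down against the spring to the bottom of its travel, and finish like that, still gripping the cone and holding it down. Leave the honey jar, the two tea glasses and the salt shaker where they stand.

Things in the scene. Friction and masses are not known exactly. Their poses are not given: they have to be found in the camera images.
- cone_small: Small (lemon) reamer cone, white plastic, 60 g; starts home on the juicer's spindle. 48 mm across the ribs; sides vertical up to 26 mm from the underside, then rounding in to a tip at 54 mm. Six upright ribs, one above each groove of the splined bore in its underside; x axis along a rib, ribs every 60 deg. Origin: centre of the underside; z up to the tip.
- cone_large: Large (orange) reamer cone, white plastic, 90 g; starts in the block's large recess, turned any way. 62 mm across the ribs; sides vertical up to 28 mm from the underside, then rounding in to a tip at 66 mm. Six upright ribs, one above each groove of the splined bore in its underside; x axis along a rib, ribs every 60 deg. Origin: centre of the underside; z up to the tip.
- cone_large_bore (a point): Centre of the large cone's bore at its underside, same place and axes as the cone's origin. Bore (alike in both cones): round hole 20 mm across, 20 mm deep, with six grooves 7.5 mm wide reaching out to 30 mm across, one every 60 deg from the x axis; any of the six turns fits the spindle.
- spindle_seat (a point): On the axis of the upright steel drive spindle, top of its 33 mm collar, where a cone's underside rests; 130 mm above the table, sinks when pressed. Above it: six splines 4.5 mm wide, 28 mm across the tips, 12 mm tall, rounded tops, every 60 deg from the x axis, on an 18 mm core 19.5 mm tall with tapered nose. It does not turn.
- spindle (a joint): How far the spindle is pressed down, m: 0 released, 0.007 bottom stop. Spring: moves from about 6 N, 12 N at the bottom, springs back. An unmeshed cone stands 12 mm too high on the spline tops; under a light push (below 5 N, spindle stays up) it can be turned until it drops; pushed harder it wedges. Meshed play: 1 mm sideways, 7 deg either way.
- juicer: Citrus juicer, fixed: steel motor foot 132 mm across; open steel bowl 142 mm across, rim 141 mm above the table, pouring lip to 91 mm from the axis on its -x side; white strainer inside, 112 mm above the table; spindle in the middle. Origin: on the axis at table height, z up, axes parallel to the spindle's.
- cone_block: Storage block of light wood, fixed: 92 (x) by 172 (y) by 22 mm tall, two round recesses 9 mm deep, floors 13 mm above the table. Origin: centre of the underside, z up; large recess 42 mm to its +y, small one 42 mm to its -y.
- slot_small (a point): Centre of the floor of the small recess, 52 mm across, where the small cone's underside rests. z up, axes parallel to the block's.
- slot_large (a point): Centre of the floor of the large recess, 66 mm across, where the large cone's underside rests at the start. z up, axes parallel to the block's.
- honey_jar: Bystander, to be left alone: small jar of honey with a red lid, 58x62 mm, 86 mm tall. Origin: centre of its underside.
- tea_glass_b: Bystander, to be left alone: waisted clear tea glass, 64 mm wide, 89 mm tall. Origin: centre of its underside.
- tea_glass_c: Bystander, to be left alone: waisted clear tea glass, 64 mm wide, 89 mm tall. Origin: centre of its underside.
- salt_shaker: Bystander, to be left alone: grey and clear salt shaker, 44 mm wide, 90 mm tall. Origin: centre of its underside.
There are look-alikes about, which are no part of the job. Leave any green or purple look-alike of the cone_large alone.

How it is judged (in metres and radians):
On the way, in this order (a step that is already met when the one before it is completed fails the run):
1. the small cone stands upright in the small recess of the block, let go (horizontal distance between cone_small and slot_small below 0.006 m and z of cone_small in the frame of slot_small between -0.003 and 0.003 m and angle between cone_small's own z axis and vertical below 0.08 rad and contact force between cone_small and the arm below 0.2 N and contact force between cone_small and the fingers below 0.2 N), for 0.2 s.
2. the large cone is meshed with the splines and home on the spindle's collar (horizontal distance between cone_large and spindle_seat below 0.003 m and z of cone_large in the frame of spindle_seat between -0.0025 and 0.003 m and angle between cone_large's own z axis and vertical below 0.06 rad), for 0.2 s.
At the end, for the whole second after the job is handed in: Small cone upright in its recess (6 mm of its centre, 3 mm of its floor), untouched. Large cone meshed and home on the spindle (3 mm of the axis, 3 mm of the collar, upright), gripped (over 3 N, TCP within 65 mm of its underside), holding the spindle pressed over 5 of its 7 mm; both cones still (all of step 1 and all of step 2 and value of joint spindle above 0.005 m and contact force between cone_large and the fingers above 3 N and distance between the grasp point and cone_large below 0.065 m and linear speed of each of cone_large, cone_small below 0.01 m/s); the arm keeps its last pose, push and grip.
It fails at once if a bystander (honey jar, tea glass or salt shaker) is pushed more than 25 mm from where it stood, or tipped over (distance of any of honey_jar, tea_glass_b, tea_glass_c, salt_shaker from where it was at the start of the episode above 0.025 m or angle between any of honey_jar, tea_glass_b, tea_glass_c, salt_shaker's own z axis and vertical above 0.5 rad).
It also fails if it takes over 64 s, if anything falls off the work surface, if the arm or the gripper's body presses on something with over 40 N, if the wrist force passes 120 N, or if a joint passes its speed limit or range.

### The arm

A 7-joint arm with a two-finger parallel gripper is mounted at the origin on the work surface; the furniture and walls round the work are solid. World frame = base frame: x ahead of the robot, y to its left, z up, the work surface at z = 0. Lengths are in mm, angles in rad, forces in N, time in s.
With the tool pointing down it reaches from about 400 to 875 mm from the base axis. Payload 4.4 kg.
Tool frame: the origin (TCP) lies between the finger pads, 19 mm behind the fingertips; this is the grasp point; z points along the fingers, y is the line along which they close (so a half turn about z gives the same grasp; the last joint's range is limited). The gripper opens to 85 mm and grips with 20 to 120 N. Pads are 22 mm wide; open, the fingers measure 114 mm over their backs; the gripper's body (76 mm by 85 mm) begins 54 mm behind the grasp point. The pads swing forward as they close: fully open they stand 13 mm farther back than shut.
Start: joints at [1.282, 0.628, 0.038, 1.517, -0.027, 0.996, -0.02], TCP at [143.651, -633.942, 250.013] pointing down, gripper open.
Joint ranges: [-3.06, 3.06], [-0.37, 2.12], [-1.25, 1.32], [0.18, 2.47], [-1.1, 4.24], [0.23, 1.98], [-2.94, 2.94]. Speed limits (rad/s): [2.57, 2.57, 3.14, 3.14, 3.14, 3.14, 3.14].

### API

Orientations are given as [roll, pitch, yaw] about the fixed x, y, z axes, in that order (R = Rz(yaw) Ry(pitch) Rx(roll)).
In Python, from cell import read_state, get_image, camera_info, finish_job gives the robot as it stands.
- The arm moves only by the tool play_rows, never from a script. Its argument "deltas" is one flat list of numbers, 7 for each row, row after row: the shift along the tool's x, y, z in mm, then the turn, a rotation vector about the tool's x, y, z in rad, then the opening, from 0 (shut) to 1 (fully open). In form: [dx, dy, dz, ax, ay, az, grip, dx, dy, dz, ax, ay, az, grip, ...]. A call has 1 to 10 rows; each row is the pose to reach, as a shift and turn from the pose commanded when the call began, along the tool's axes at that moment; what a row does not reach only later rows make up. A row lasts 1/8 s, in which the tool goes at most 62.5 mm and 10.7 degrees, less where a joint would pass 70% of its speed; a pose out of reach is approached as far as the arm can. A call with a gripper value outside its range is refused whole. The fingers move at their own pace and stop on an object; the grip force is fixed at half the most. Time passes only in rows, so rows that repeat a pose let the fingers close. It gives the time, the measured TCP pose, the force, the opening and the grip force at its end, in the units of the state.
- read_state(): the state, without advancing time (a new reading comes with each control period).
- get_image(name): name is "side" or "top" or "wrist"; returns the picture (480x640x3 uint8, red, green, blue); there is no depth.
- camera_info(name): a dict with "fx", "fy", "cx", "cy" (pixels), "distortion" ([k1, k2, p1, p2, k3] as OpenCV has them; the pictures are not rectified), "T" (4x4, takes a point from camera to world coordinates). Camera axes: x right, y down, z forward; pixel columns grow to the right and rows downward; lengths in mm; the calibration is good to about 2 mm. A picture is of the moment at which its call begins: read the wrist's pose just before it. camera_info takes no time and is no camera call; for the wrist camera it gives the pose at the moment of the call.
- finish_job(): hands the job in; it is judged then, once.
The state is a dict: "clock": time; "qpos": joint angles; "qd": joint speeds; "tau": joint torques, N m; "eef_pos": TCP position; "tool_rot": TCP orientation; "force": force on the tool from outside, world axes, zero at the start; "torque": the same for the moment, N m; "width": finger opening in mm; "gripper_force": force on a finger pad.
Only numpy, scipy, OpenCV 4.12 (cv2) and the standard library are available. Lean on these libraries where they do the work, as an engineer would, in place of code of your own. Each camera call takes 0.05 s, during which the arm holds its last target. There are 200 camera calls.

## Working session

There is one attempt and no reset: what is moved stays moved. The work goes in short steps, Python scripts to look and compute and a tool call to move; the robot and the scene stay as the last step left them, time stands still between calls to the robot, and variables do not carry over. Pictures are saved under pics/ and viewed, at most 10 in all, crops included, and the job is handed in when it is done.

Besides the shell and the picture viewer there is one more tool, called after "Emit:" as name(argument=value, ...), one argument or row to a line, values as JSON. play_rows: Moves the arm, as the interface text tells. Its arguments: {"type":"object","properties":{"deltas":{"type":"array"}},"required":["deltas"]}

```bash
mkdir -p pics; ls; python3 - <<'E'
from cell import *
import cv2,numpy as np
print(read_state())
for n in("top","side"):
    im=get_image(n); cv2.imwrite(f"pics/{n}0.png",im[:,:,::-1]); print(n,camera_info(n))
print(camera_info("wrist"))
E
```

```text
pics
{'clock': 0.0, 'qpos': array([ 1.28217837,  0.62935617,  0.03841465,  1.51841147, -0.02700437,
        0.99633946, -0.02003551]), 'qd': array([ 1.73096660e-05, -1.83876458e-03,  2.00616809e-04,  8.79509910e-04,
        4.37318838e-04, -1.70102102e-03,  9.45619946e-04]), 'tau': array([-7.11801613e-05, -5.63402188e+01,  1.22581758e+00, -1.93448585e+01,
        1.07946209e-02,  1.06764186e-02,  7.99497748e-07]), 'eef_pos': array([ 143.54116189, -633.30860871,  249.06818206]), 'tool_rot': array([-3.13959531e+00,  8.51038627e-06,  2.22801181e-01]), 'force': array([ 0.35196195,  0.05343809, -0.15338844]), 'torque': array([-0.00433142,  0.02284624,  0.00433464]), 'gripper_force': 0.0, 'width': 85.25552582280494}
top {'fx': 475.3374555588726, 'fy': 475.3374555588726, 'cx': 315.90829400617014, 'cy': 240.20520619761672, 'distortion': array([-0.10105539,  0.        ,  0.        ,  0.        ,  0.        ]), 'T': array([[ 2.30557957e-02, -9.98745395e-01,  4.44529772e-02,
         4.54475242e+02],
       [-9.99538786e-01, -2.21494222e-02,  2.07754069e-02,
         1.10728916e+02],
       [-1
[... 545 characters left out ...]
.68636973e-03, -8.76792965e-01, -4.80853936e-01,
         6.48084260e+02],
       [ 0.00000000e+00,  0.00000000e+00,  0.00000000e+00,
         1.00000000e+00]])}
{'fx': 349.63131264191856, 'fy': 349.63131264191856, 'cx': 319.2738157878761, 'cy': 244.42729489959234, 'distortion': array([-0.00343196,  0.        ,  0.        ,  0.        ,  0.        ]), 'T': array([[ 2.21758312e-01, -9.31515819e-01, -2.88273361e-01,
         2.17612959e+02],
       [-9.75098104e-01, -2.12643803e-01, -6.29785707e-02,
        -6.18024008e+02],
       [-2.63400884e-03,  2.95060829e-01, -9.55474840e-01,
         3.73414404e+02],
       [ 0.00000000e+00,  0.00000000e+00,  0.00000000e+00,
         1.00000000e+00]])}
```

View pics/top0.png

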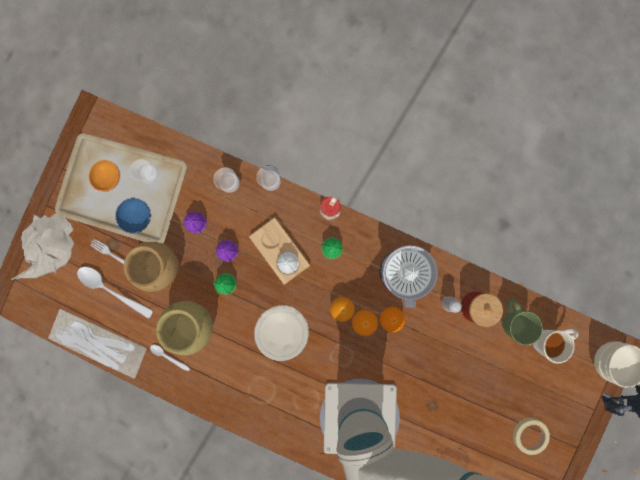

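View pics/side0.png

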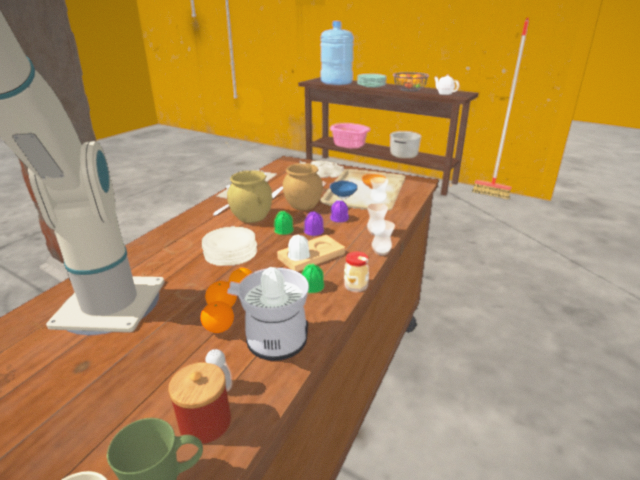

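Candidates: the white cone in the block at top (287,263) is the large one. Green look-alikes are at (332,248) and (225,285), purple at (195,222) and (227,251). The small cone is on the juicer at (410,272). I'll check my choice in one close crop.

```bash
cat > h.py <<'E'
from cell import *
import cv2,numpy as np
from scipy.spatial.transform import Rotation as R
def K(c): return np.array([[c['fx'],0,c['cx']],[0,c['fy'],c['cy']],[0,0,1]])
def p2w(c,uv,z):
    n=cv2.undistortPoints(np.array([[uv]],float),K(c),c['distortion'])[0,0]
    d=c['T'][:3,:3]@[*n,1]; o=c['T'][:3,3]; return o+d*(z-o[2])/d[2]
def w2p(c,P):
    T=np.linalg.inv(c['T']); return cv2.projectPoints(np.array(P,float).reshape(-1,3),cv2.Rodrigues(T[:3,:3])[0],T[:3,3],K(c),c['distortion'])[0][:,0]
def rot(s=None): s=s or read_state(); return R.from_euler('xyz',s['tool_rot'])
def delta(pos,yaw):
    """shift (tool axes) & az for tool-down target with given world yaw of tool y-axis-frame"""
    s=read_state(); r=rot(s); t=R.from_euler('xyz',[np.pi,0,yaw])
    return np.round(r.inv().apply(np.array(pos)-s['eef_pos']),1), np.round((r.inv()*t).as_rotvec(),4)
def save(im,n,box=None,k=1):
    if box: x0,y0,x1,y1=box; im=im[y0:y1,x0:x1]
    cv2.imwrite(f'pics/{n}.png',cv2.resize(im,None,fx=k,fy=k,interpolation=cv2.INTER_CUBIC)[:,:,::-1])
E
python3 - <<'E'
from h import *
im=cv2.imread('pics/top0.png')[:,:,::-1]
a=cv2.resize(im[200:300,230:330],None,fx=4,fy=4,interpolation=2); b=cv2.resize(im[230:330,360:460],None,fx=4,fy=4,interpolation=2)
save(np.hstack([a,b]),'crop0')
c=camera_info('top')
for n,uv,z in[('jar',(331,208),86),('gl b',(227,180),60),('gl c',(268,178),60),('salt',(452,305),80),('juicer',(410,272),141),('block',(279,250),22),('oranges',(343,308),60),('o2',(392,319),60),('green',(332,248),60)]: print(n,p2w(c,uv,z).round())
E
```

```text
jar [602.  98.  86.]
gl b [680. 395.  60.]
gl c [687. 278.  60.]
salt [ 342. -241.   80.]
juicer [ 432. -112.  141.]
block [485. 245.  22.]
oranges [326.  58.  60.]
o2 [298. -79.  60.]
green [493.  93.  60.]
```

View pics/crop0.png

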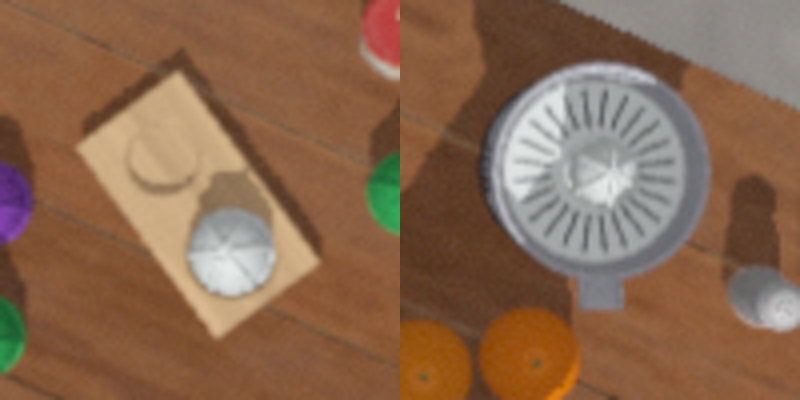

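The crop confirms the large white ribbed cone in the block, with the empty small recess to its upper left. The small white cone is on the juicer, whose lip points straight down in the image (world −x). Now I'll move above the juicer.

```bash
python3 - <<'E'
from h import *
c=camera_info('top')
f=lambda x,y,z:p2w(c,(x/4+230,y/4+200),z)
q=[f(*p,22) for p in[(80,147),(180,70),(320,262),(219,338)]]
ctr=np.mean(q,0); ax=(q[2]+q[3]-q[0]-q[1])/2; print(np.array(q).round(1),ctr.round(1),np.linalg.norm(ax),np.linalg.norm(q[1]-q[0]))
a=ax/np.linalg.norm(ax); a[2]=0
print('large',(ctr+42*a).round(1),'small',(ctr-42*a).round(1),'yaw of y',np.degrees(np.arctan2(a[1],a[0])))
g=lambda x,y,z:p2w(c,((x-400)/4+360,y/4+230),z).round(1)
print('rim',g(600,170,141),'lip tip',g(602,305,135))
print(delta([432,-112,290],0.0))
E
```

```text
[[521.2 330.5  22. ]
 [578.6 259.3  22. ]
 [442.2 154.5  22. ]
 [385.8 226.   22. ]] [481.9 242.6  22. ] 171.53465795790717 91.47377071396342
large [448.7 217.   22. ] small [515.2 268.2  22. ] yaw of y -142.41954400950866
rim [ 430.7 -112.4  141. ] lip tip [ 341.8 -116.4  135. ]
(array([ 396.5, -444.9,  -40.1]), array([-1.700e-03,  2.000e-04,  2.228e-01]))
```

Emit:
play_rows(
  deltas=[10,-11,-40,0,0,0.02,1,55,-62,-40,0,0,0.03,1,90,-110,-40,0,0,0.06,1,135,-160,-40,0,0,0.09,1,180,-205,-40,0,0,0.12,1,225,-250,-40,0,0,0.15,1,270,-300,-40,0,0,0.18,1,310,-350,-40,0,0,0.2,1,350,-395,-40,0,0,0.22,1,396,-445,-40,0,0,0.22,1],
)

```text
clock: 1.35
eef_pos: [422.8, -127.0, 290.1]
tool_rot: [3.141, -0.0, 0.002]
force: [1.8, -0.3, -0.3]
width: 85.7
gripper_force: 0.0
```

Emit:
play_rows(
  deltas=[0,0,0,0,0,0,1,0,0,0,0,0,0,1],
)

```text
clock: 1.6
eef_pos: [421.7, -129.1, 289.8]
tool_rot: [3.141, 0.001, 0.003]
force: [-0.6, -0.5, 0.6]
width: 85.4
gripper_force: 0.0
```

```bash
python3 - <<'E'
from h import *
s=read_state(); print(s['clock'],s['eef_pos'],s['tool_rot'],s['force'])
c=camera_info('wrist'); im=get_image('wrist')
print(w2p(c,[[431,-112,141],[431,-112,184],[431,-112,130]]))
save(im,'w1'); 
E
```

```text
1.6 [ 421.73544621 -129.10812126  289.75583468] [3.14125811e+00 1.09754046e-03 3.16802703e-03] [-0.55724684 -0.5228097   0.58742954]
[[296.85317572 223.02907858]
 [292.96838749 237.96662692]
 [297.67081145 219.88533941]]
```

View pics/w1.png

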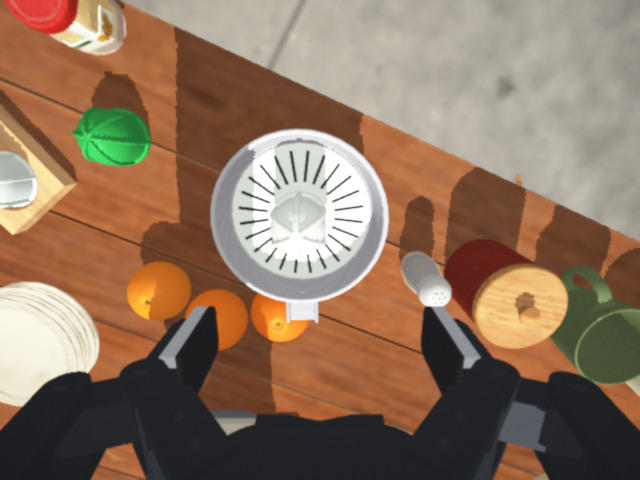

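The bowl's rim centre is at about (299,216) and the lip points down to (303,312). I'll enlarge the cone to see its ribs.

```bash
python3 - <<'E'
from h import *
im=cv2.imread('pics/w1.png')[:,:,::-1]
c=camera_info('wrist')
P=[p2w(c,p,141) for p in[(211,216),(388,216),(297,128),(301,303)]]
print(np.round(P,1),(P[0][1]+P[1][1])/2,(P[2][0]+P[3][0])/2, p2w(c,(303,318),135))
save(im,'w1c',(260,175,340,255),7)
E
```

```text
[[ 436.4  -44.4  141. ]
 [ 436.7 -185.6  141. ]
 [ 503.1 -114.1  141. ]
 [ 359.9 -115.2  141. ]] -114.9929056346312 431.5184152024197 [ 342.07790842 -116.41417224  135.        ]
```

View pics/w1c.png

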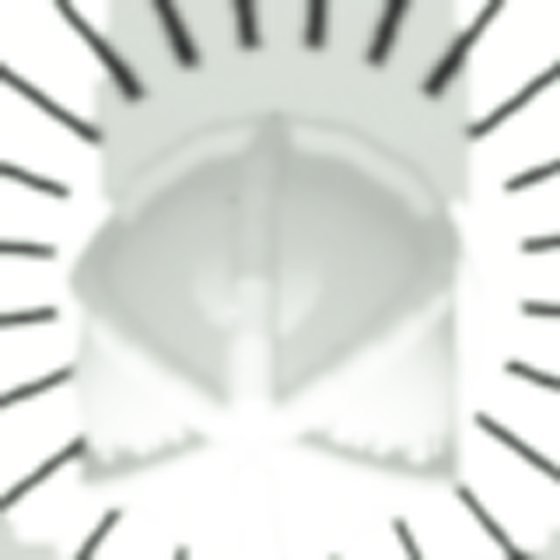

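The juicer axis is at about (431,−114), with the cone's ribs at about 0°, 60° and 120° in world yaw. I'll descend with the fingers closing along y, into the valleys between ribs.

```bash
python3 - <<'E'
from h import *
print(delta([431,-114,147],0.025))
E
```

```text
(array([  9.7, -15.9, 142.8]), array([ 0.0005,  0.001 , -0.0238]))
```

Emit:
play_rows(
  deltas=[9,-15,10,0,0,-0.02,1,9.5,-15.5,50,0,0,-0.02,1,9.5,-15.5,90,0,0,-0.02,1,9.5,-15.5,115,0,0,-0.02,1,9.5,-15.5,130,0,0,-0.02,1,9.5,-15.5,138,0,0,-0.02,1,9.5,-15.5,142.5,0,0,-0.02,1,9.5,-15.5,142.5,0,0,-0.02,1],
)

```text
clock: 2.65
eef_pos: [431.8, -113.3, 147.6]
tool_rot: [-3.142, -0.0, 0.023]
force: [-0.8, 0.1, 0.9]
width: 85.6
gripper_force: 0.0
```

Emit:
play_rows(
  deltas=[0,0,0,0,0,0,0.6,0,0,0,0,0,0,0.5,0,0,0,0,0,0,0.4,0,0,0,0,0,0,0.3,0,0,0,0,0,0,0.2,0,0,0,0,0,0,0.2,0,0,0,0,0,0,0.2],
)

```text
clock: 3.52
eef_pos: [432.0, -113.3, 148.1]
tool_rot: [3.141, -0.001, 0.023]
force: [-1.4, 0.1, 5.8]
width: 46.3
gripper_force: 60.4
```

Emit:
play_rows(
  deltas=[0,0,-5,0,0,0,0.2,0,0,-15,0,0,0,0.2,0,0,-30,0,0,0,0.2,0,0,-60,0,0,0,0.2,0,0,-80,0,0,0,0.2,0,0,-80,0,0,0,0.2],
)

```text
clock: 4.28
eef_pos: [432.7, -113.5, 229.1]
tool_rot: [3.141, -0.004, 0.023]
force: [1.3, 0.2, -0.6]
width: 46.3
gripper_force: 61.4
```

```bash
python3 - <<'E'
from h import *
s=read_state();print(s['eef_pos'],s['width'],s['force'])
print(delta([515.2,268.2,140],0.656),delta([482,242.6,240],0.656))
c=camera_info('wrist');im=get_image('wrist');save(im,'w2',(180,200,480,480),2)
cc=camera_info('side');print(w2p(cc,[s['eef_pos']]));save(get_image('side'),'s2')
E
```

```text
[ 432.67195837 -113.48595184  229.06085097] 46.31505991717021 [ 1.26426501  0.24044661 -0.6422141 ]
(array([  90.8, -379.8,   89.1]), array([ 0.002 , -0.0033, -0.6333])) (array([  57.4, -354.9,  -11. ]), array([ 0.002 , -0.0033, -0.6333]))
[[271.26454891 249.23808158]]
```

View pics/w2.png

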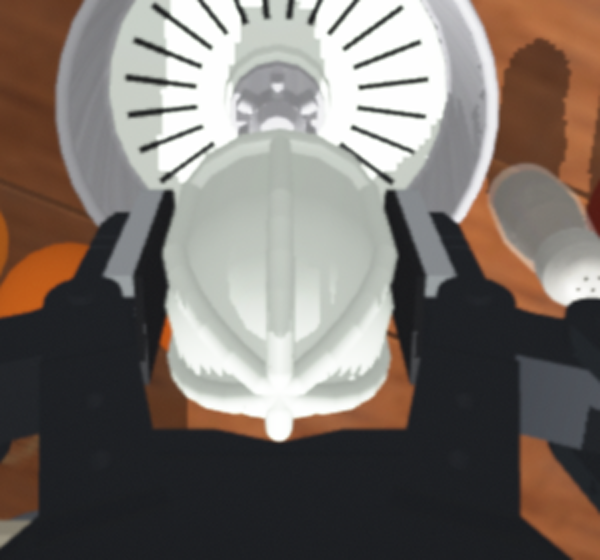

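The cone is held squarely, with a rib centred between the pads. My grasp is too low for the recess because the tips would hit the block top, so I'll set it back on the spindle and regrip 9 mm higher.

Emit:
play_rows(
  deltas=[0,0,40,0,0,0,0.2,0,0,60,0,0,0,0.2,0,0,70,0,0,0,0.2,0,0,76,0,0,0,0.2,0,0,79.5,0,0,0,0.2,0,0,80,0,0,0,0.2,0,0,80,0,0,0,1,0,0,80,0,0,0,1,0,0,80,0,0,0,1],
)

```text
clock: 5.5
eef_pos: [431.9, -113.4, 147.7]
tool_rot: [3.141, -0.001, 0.023]
force: [0.2, -0.2, -0.7]
width: 85.4
gripper_force: 0.0
```

Emit:
play_rows(
  deltas=[0,0,-5,0,0,0,1,0,0,-9,0,0,0,0.6,0,0,-9,0,0,0,0.4,0,0,-9,0,0,0,0.2,0,0,-9,0,0,0,0.2,0,0,-9,0,0,0,0.2,0,0,-9,0,0,0,0.2],
)

```text
clock: 6.38
eef_pos: [432.0, -113.3, 156.9]
tool_rot: [3.141, -0.001, 0.023]
force: [-1.3, 0.1, 5.2]
width: 45.7
gripper_force: 60.3
```

Emit:
play_rows(
  deltas=[0,0,-5,0,0,0,0.2,0,0,-15,0,0,0,0.2,0,0,-30,0,0,0,0.2,0,0,-60,0,0,0,0.2,0,0,-60,0,0,0,0.2,0,0,-60,0,0,0,0.2],
)

```text
clock: 7.12
eef_pos: [431.3, -113.3, 216.4]
tool_rot: [-3.142, 0.0, 0.023]
force: [-0.5, 0.0, -1.8]
width: 45.9
gripper_force: 61.4
```

```bash
python3 - <<'E'
from h import *
s=read_state();print(s['clock'],s['eef_pos'],s['width'],s['force'])
print(delta([515.2,268.2,140],0.656))
E
```

```text
7.125 [ 431.34215024 -113.25778276  216.43327972] 45.89357897008938 [-0.52735752  0.022327   -1.79460246]
(array([  92.5, -379.5,   76.4]), array([-1.000e-04,  3.000e-04, -6.333e-01]))
```

Emit:
play_rows(
  deltas=[8,-30,0,0,0,-0.05,0.2,18,-75,0,0,0,-0.13,0.2,30,-120,0,0,0,-0.2,0.2,40,-165,0,0,0,-0.27,0.2,52,-210,0,0,0,-0.35,0.2,63,-255,0,0,0,-0.42,0.2,74,-300,0,0,0,-0.5,0.2,84,-340,10,0,0,-0.57,0.2,90,-365,30,0,0,-0.63,0.2,92,-379,60,0,0,-0.633,0.2],
)

```text
clock: 8.38
eef_pos: [515.0, 269.6, 155.2]
tool_rot: [-3.141, -0.001, 0.658]
force: [0.2, 0.3, -0.4]
width: 45.5
gripper_force: 61.5
```

Emit:
play_rows(
  deltas=[0,0,0,0,0,0,0.2,0,0,0,0,0,0,0.2],
)

```text
clock: 8.62
eef_pos: [515.0, 266.7, 156.5]
tool_rot: [3.141, 0.001, 0.655]
force: [-0.0, 0.3, -0.2]
width: 46.1
gripper_force: 61.6
```

```bash
python3 - <<'E'
from h import *
s=read_state();print(s['clock'],s['eef_pos'],s['tool_rot'],s['width'],s['force'])
c=camera_info('wrist');im=get_image('wrist');save(im,'w3')
print(w2p(c,[[515.2,268.2,22],[448.7,217,13],[448.7,217,79]]),delta([515.2,268.2,60],0.656))
E
```

```text
8.625 [515.0265444  266.73579531 156.5436712 ] [3.14113264e+00 1.13086609e-03 6.55030536e-01] 46.063014265318934 [-0.01090424  0.27386042 -0.20127689]
[[316.4977395  237.16187138]
 [316.83519629 327.53548639]
 [316.16523254 377.87535729]] (array([ 0.6, -1.4, 97.2]), array([ 0.0007, -0.0003, -0.0015]))
```

View pics/w3.png

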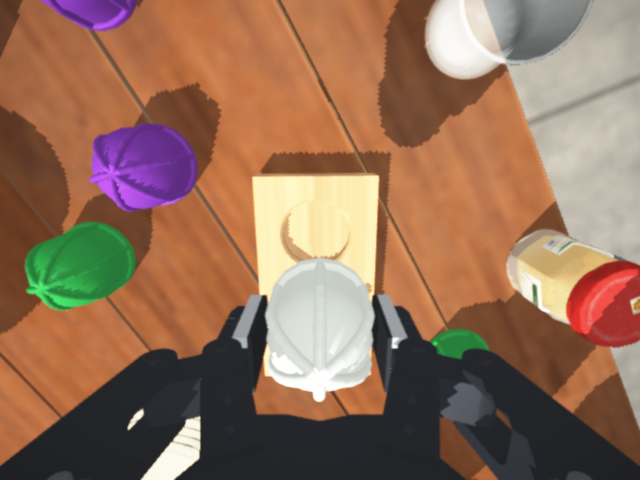

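The block is squarely ahead, with the recess rim spanning u 281–350 and its top at row 198. The block's far corners are at (253,176) and (379,173). I'll use these to check the slot position.

```bash
python3 - <<'E'
from h import *
c=camera_info('wrist');a=-np.array([np.cos(np.radians(-142.4)),np.sin(np.radians(-142.4)),0])
A=p2w(c,(253,176),22);B=p2w(c,(379,173),22);print(np.linalg.norm(A-B),(A+B)/2-44*a, np.degrees(np.arctan2(*(A-B)[1::-1]))-90)
L,Rr,T=[p2w(c,p,22) for p in[(281,232),(350,232),(316,198)]]
print(np.linalg.norm(L-Rr),(L+Rr)/2,T-26*a)
E
```

```text
92.19343373050405 [518.418644   270.64103312  22.        ] 38.89396108432149
52.98908360272748 [518.49353517 271.30954745  22.        ] [518.98290895 271.08108144  22.        ]
```

```bash
python3 - <<'E'
from h import *
c=camera_info('wrist');s=read_state();p=s['eef_pos']
print(w2p(c,[p+[0,0,27],p+[0,0,27]-np.array([.79,.61,0])*3]))
# side/top check with the arm out of the way from image0
t=camera_info('top');
for n,q in(('T',[515.2,268.2,22]),('W',[518.6,271,22])): print(n,w2p(camera_info('side'),[q]), w2p(t,[q]))
im=cv2.imread('pics/side0.png')[:,:,::-1]; save(im,'side0c',(270,225,350,275),10)
w=cv2.imread('pics/w3.png')[:,:,::-1]; cv2.imwrite('pics/w3c.png',cv2.resize(w[150:410,240:400],None,fx=2.3,fy=2.3,interpolation=2)[:,:,::-1])
a=cv2.resize(cv2.imread('pics/side0.png')[225:275,270:350],None,fx=5,fy=5,interpolation=2); b=cv2.imread('pics/w3c.png'); H=max(a.shape[0],b.shape[0])
pad=lambda i:cv2.copyMakeBorder(i,0,H-i.shape[0],0,0,0); cv2.imwrite('pics/comb.png',np.hstack([pad(a),pad(b)]))
E
```

```text
[[315.87659234 375.40754703]
 [315.9221259  383.02946567]]
T [[322.88861847 245.60208294]] [[271.3274141 239.2914038]]
W [[324.09265583 245.15011733]] [[270.3955651  238.09625804]]
```

View pics/comb.png

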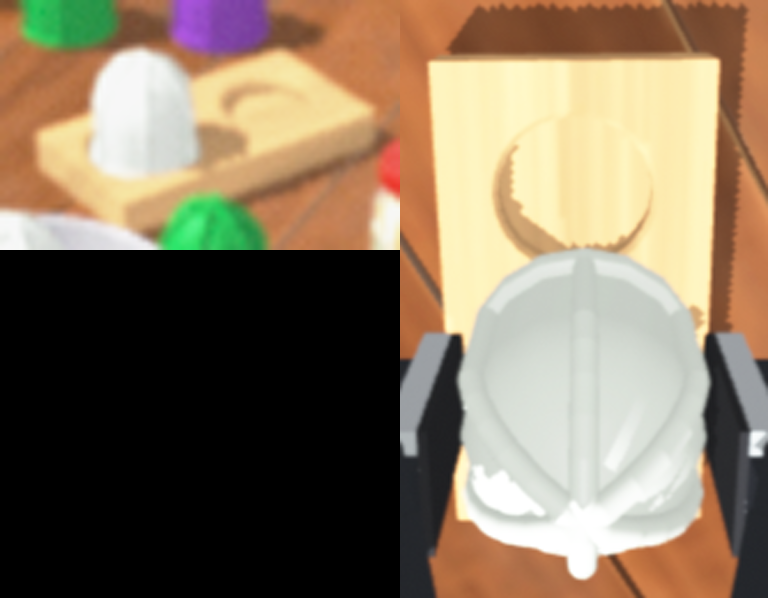

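All three views agree on about (517,269.8) for the slot. I'll descend there and feel for the recess. The rim is at TCP z≈49 and seated is about 40.

```bash
python3 - <<'E'
from h import *
print(delta([517,269.8,52],0.66))
E
```

```text
(array([  3. ,  -1.6, 105.2]), array([ 0.0007, -0.0003, -0.0055]))
```

Emit:
play_rows(
  deltas=[3,-1.6,20,0,0,-0.005,0.2,3,-1.6,55,0,0,-0.005,0.2,3,-1.6,85,0,0,-0.005,0.2,3,-1.6,98,0,0,-0.005,0.2,3,-1.6,104,0,0,-0.005,0.2,3,-1.6,107,0,0,-0.005,0.2,3,-1.6,110,0,0,-0.005,0.2],
)

```text
clock: 9.55
eef_pos: [517.1, 271.1, 47.3]
tool_rot: [3.141, -0.002, 0.661]
force: [0.2, -0.3, -0.1]
width: 45.6
gripper_force: 61.6
```

Emit:
play_rows(
  deltas=[0,0,1,0,0,0,0.2,0,0,2,0,0,0,0.2],
)

```text
clock: 9.8
eef_pos: [516.7, 270.9, 44.9]
tool_rot: [3.141, -0.001, 0.661]
force: [-0.4, -0.6, -0.7]
width: 46.0
gripper_force: 61.6
```

Emit:
play_rows(
  deltas=[0,0,1.5,0,0,0,0.2,0,0,3,0,0,0,0.2,0,0,4,0,0,0,0.2,0,0,5,0,0,0,0.2],
)

```text
clock: 10.3
eef_pos: [516.4, 270.8, 40.4]
tool_rot: [3.141, 0.0, 0.661]
force: [-3.7, -1.6, 14.0]
width: 45.3
gripper_force: 62.8
```

It's seated on the floor (z 40.4, 14 N). Releasing and retreating upward.

Emit:
play_rows(
  deltas=[0,0,-0.5,0,0,0,0.3,0,0,-0.5,0,0,0,1,0,0,-0.5,0,0,0,1,0,0,-0.5,0,0,0,1,0,0,-10,0,0,0,1,0,0,-40,0,0,0,1,0,0,-90,0,0,0,1,-30,0,-130,0,0,0,1,-80,0,-170,0,0,0,1,-80,0,-170,0,0,0,1],
)

```text
clock: 11.55
eef_pos: [452.2, 220.1, 212.6]
tool_rot: [3.14, -0.003, 0.66]
force: [0.1, 0.4, -1.2]
width: 85.5
gripper_force: 0.0
```

```bash
python3 - <<'E'
from h import *
s=read_state();print(s['clock'],s['eef_pos'],s['tool_rot'],s['width'],s['force'])
c=camera_info('wrist');im=get_image('wrist')
print(w2p(c,[[517,270.5,67],[450.3,219.3,79],[450.3,219.3,13]]))
u,v=w2p(c,[[450.3,219.3,60]])[0].astype(int);print(u,v)
save(im,'w4',(u-120,v-150,u+120,v+80),2.5)
E
```

```text
11.55 [452.2064105  220.1370364  212.63619499] [ 3.13970247e+00 -2.53495140e-03  6.59846097e-01] 85.52260998764953 [ 0.07505148  0.38152096 -1.19047156]
[[317.49147642 127.2906946 ]
 [316.94154671 241.91462222]
 [317.30506842 222.10268771]]
317 235
```

View pics/w4.png

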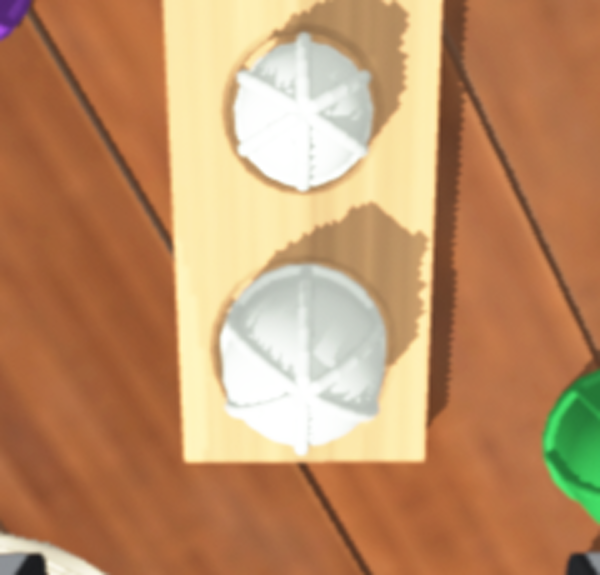

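The small cone is upright in its recess. The large cone's tip is at (319,241), with a rib along the tool x axis, so its yaw matches the tool's. I'll grasp it directly.

```bash
python3 - <<'E'
from h import *
print(delta([450.0,219.6,41],0.66))
E
```

```text
(array([ -4.2,  -1. , 170.6]), array([ 0.0013, -0.0032,  0.0002]))
```

Emit:
play_rows(
  deltas=[-2,0,20,0,0,0,1,-2,0,60,0,0,0,1,-2,0,100,0,0,0,1,-2,0,120,0,0,0,1,-2,0,120,0,0,0,1],
)

```text
clock: 12.22
eef_pos: [451.1, 220.6, 87.4]
tool_rot: [-3.141, 0.004, 0.661]
force: [-0.5, -0.3, -0.1]
width: 85.3
gripper_force: 0.0
```

```bash
python3 - <<'E'
from h import *
print(delta([450.0,219.6,41],0.66))
E
```

```text
(array([-1.3,  0.2, 46.4]), array([-0.0009,  0.0036,  0.0015]))
```

Emit:
play_rows(
  deltas=[-1,0,20,0,0,0,1,-1,0,36,0,0,0,1,-1,0,44,0,0,0,1,-1,0,46.5,0,0,0,1,-1,0,46.5,0,0,0,0.7,-1,0,46.5,0,0,0,0.5,-1,0,46.5,0,0,0,0.4,-1,0,46.5,0,0,0,0.3,-1,0,46.5,0,0,0,0.3],
)

```text
clock: 13.35
eef_pos: [451.2, 220.1, 44.1]
tool_rot: [3.141, -0.001, 0.661]
force: [-0.9, -0.2, 5.9]
width: 59.9
gripper_force: 64.4
```

Emit:
play_rows(
  deltas=[0,0,-5,0,0,0,0.3,0,0,-25,0,0,0,0.3,0,0,-70,0,0,0,0.3,0,0,-120,0,0,0,0.3,0,0,-170,0,0,0,0.3,0,0,-180,0,0,0,0.3,0,0,-180,0,0,0,0.3],
)

```text
clock: 14.22
eef_pos: [451.0, 219.6, 223.4]
tool_rot: [3.141, -0.001, 0.661]
force: [-0.3, -0.2, -1.4]
width: 59.8
gripper_force: 65.2
```

```bash
python3 - <<'E'
from h import *
s=read_state();print(s['eef_pos'],s['width'])
print(delta([431.8,-113.3,220],0.023))
E
```

```text
[450.99870166 219.63848068 223.44110911] 59.80790230135444
(array([-219.4,  251.1,    3.3]), array([ 2.000e-04, -1.200e-03,  6.375e-01]))
```

Emit:
play_rows(
  deltas=[-20,22,0,0,0,0.06,0.3,-46,52,0,0,0,0.13,0.3,-72,82,0,0,0,0.2,0.3,-98,112,0,0,0,0.28,0.3,-124,142,0,0,0,0.36,0.3,-150,172,0,0,0,0.44,0.3,-176,202,0,0,0,0.52,0.3,-200,228,0,0,0,0.58,0.3,-215,246,0,0,0,0.637,0.3,-219.4,251,0,0,0,0.637,0.3],
)

```text
clock: 15.48
eef_pos: [430.4, -114.2, 221.5]
tool_rot: [-3.141, 0.003, 0.022]
force: [0.4, 0.8, -0.8]
width: 59.5
gripper_force: 65.2
```

Emit:
play_rows(
  deltas=[0,0,0,0,0,0,0.3,0,0,0,0,0,0,0.3],
)

```text
clock: 15.72
eef_pos: [431.6, -111.6, 222.6]
tool_rot: [-3.141, 0.001, 0.026]
force: [0.3, 0.7, -0.9]
width: 59.7
gripper_force: 65.2
```

```bash
python3 - <<'E'
from h import *
s=read_state();print(s['eef_pos'],s['width'])
print(delta([431.6,-113.3,185],0.023))
c=camera_info('wrist');p=s['eef_pos'];print(w2p(c,[p+[0,0,35]]))
save(get_image('wrist'),'w5',(190,200,450,480),2)
E
```

```text
[ 431.64990199 -111.60487431  222.61803197] 59.653038645373826
(array([-0.1,  1.7, 37.6]), array([-0.0008,  0.0008,  0.0034]))
[[315.68787365 394.21587031]]
```

View pics/w5.png

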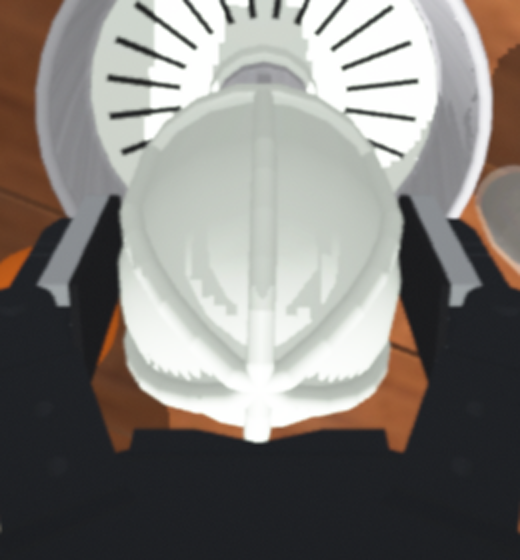

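The large cone is held squarely with its rib centred, like the small one was. Descending over the spindle, where I expect the splines at TCP z≈173 and home at ≈161.

Emit:
play_rows(
  deltas=[0,0.8,15,0,0,0,0.3,0,0.8,30,0,0,0,0.3,0,0.8,36,0,0,0,0.3,0,0.8,38,0,0,0,0.3,0,0.8,38,0,0,0,0.3],
)

```text
clock: 16.4
eef_pos: [432.0, -113.6, 185.3]
tool_rot: [3.142, -0.001, 0.024]
force: [0.3, -0.3, -0.8]
width: 59.5
gripper_force: 65.2
```

```bash
python3 - <<'E'
from h import *
s=read_state();print(s['eef_pos'],s['force'])
print(delta([431.6,-113.3,161],0.023))
E
```

```text
[ 432.03141201 -113.60725565  185.25569243] [ 0.32113126 -0.27742143 -0.77732207]
(array([-0.4, -0.3, 24.3]), array([ 0.0001, -0.0005,  0.0012]))
```

Emit:
play_rows(
  deltas=[0,0,3,0,0,0,0.3,0,0,6,0,0,0,0.3,0,0,9,0,0,0,0.3,0,0,10,0,0,0,0.3],
)

```text
clock: 16.9
eef_pos: [431.7, -113.8, 174.8]
tool_rot: [-3.142, 0.0, 0.024]
force: [0.0, -0.4, -0.1]
width: 59.5
gripper_force: 65.2
```

Emit:
play_rows(
  deltas=[0,0,1,0,0,0,0.3,0,0,2,0,0,0,0.3],
)

```text
clock: 17.15
eef_pos: [431.9, -113.7, 173.0]
tool_rot: [3.142, -0.0, 0.024]
force: [0.9, 0.5, -1.2]
width: 60.0
gripper_force: 65.2
```

Emit:
play_rows(
  deltas=[0,0,1,0,0,0,0.3,0,0,2,0,0,0,0.3],
)

```text
clock: 17.4
eef_pos: [431.9, -113.8, 171.0]
tool_rot: [3.142, -0.0, 0.024]
force: [-0.0, 0.8, -0.1]
width: 59.9
gripper_force: 65.2
```

Emit:
play_rows(
  deltas=[0,0,1,0,0,0,0.3,0,0,2,0,0,0,0.3,0,0,3,0,0,0,0.3],
)

```text
clock: 17.77
eef_pos: [431.9, -113.7, 168.0]
tool_rot: [3.142, -0.0, 0.024]
force: [0.4, 0.5, 0.3]
width: 59.4
gripper_force: 65.2
```

Emit:
play_rows(
  deltas=[0,0,1,0,0,0,0.3,0,0,2,0,0,0,0.3,0,0,3,0,0,0,0.3],
)

```text
clock: 18.15
eef_pos: [431.8, -113.7, 165.0]
tool_rot: [-3.142, -0.0, 0.024]
force: [1.8, 0.7, 0.1]
width: 60.0
gripper_force: 65.2
```

Emit:
play_rows(
  deltas=[0,0,1,0,0,0,0.3,0,0,2,0,0,0,0.3,0,0,3,0,0,0,0.3],
)

```text
clock: 18.52
eef_pos: [431.9, -113.8, 162.0]
tool_rot: [3.142, -0.0, 0.024]
force: [1.4, -0.1, -0.7]
width: 59.8
gripper_force: 65.2
```

Emit:
play_rows(
  deltas=[0,0,0.7,0,0,0,0.3,0,0,1.3,0,0,0,0.3],
)

```text
clock: 18.77
eef_pos: [431.9, -113.7, 161.0]
tool_rot: [3.142, -0.0, 0.024]
force: [-0.3, 0.2, 5.6]
width: 59.7
gripper_force: 65.8
```

Contact came exactly at z=161 at 5.6 N, so the cone is meshed and home on the collar. I'll hold briefly, then press.

Emit:
play_rows(
  deltas=[0,0,0,0,0,0,0.3,0,0,0,0,0,0,0.3,0,0,0,0,0,0,0.3,0,0,2,0,0,0,0.3,0,0,4,0,0,0,0.3,0,0,6,0,0,0,0.3,0,0,7,0,0,0,0.3,0,0,7,0,0,0,0.3],
)

```text
clock: 19.77
eef_pos: [431.9, -113.7, 154.3]
tool_rot: [3.141, -0.001, 0.024]
force: [-0.8, 1.3, 10.5]
width: 59.9
gripper_force: 66.4
```

Emit:
play_rows(
  deltas=[0,0,0.7,0,0,0,0.3,0,0,1,0,0,0,0.3,0,0,1,0,0,0,0.3],
)

```text
clock: 20.15
eef_pos: [432.0, -113.7, 153.9]
tool_rot: [3.141, -0.001, 0.024]
force: [-2.5, 2.2, 17.9]
width: 59.6
gripper_force: 67.2
```

It's on the bottom stop (7 mm travel, 18 N). I'll let it settle, then hand in.

Emit:
play_rows(
  deltas=[0,0,0,0,0,0,0.3,0,0,0,0,0,0,0.3,0,0,0,0,0,0,0.3,0,0,0,0,0,0,0.3],
)

```text
clock: 20.65
eef_pos: [432.0, -113.7, 154.0]
tool_rot: [3.141, -0.001, 0.024]
force: [-2.4, 1.8, 17.3]
width: 59.9
gripper_force: 67.2
```

```bash
python3 -c "
from cell import *
s=read_state();print(s['eef_pos'],s['force'],s['gripper_force']);print(finish_job())"
```

```text
[ 431.95380928 -113.73854534  153.95452938] [-2.354949    1.83320134 17.30816719] 67.1878473367542
the job is handed in; nothing more can be done
None
```

I handed the job in at 20.7 s; no verdict came back. The small cone is upright in its recess, and the large cone is meshed on the spindle, gripped and held at the bottom of its 7 mm travel with about 17 N.

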